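Seat a roller between centring cones and proof-pull the draw gauge

ROBOT

A 7-joint arm with a two-finger parallel gripper is mounted at the origin on the work surface. World frame = base frame: x ahead of the robot, y to its left, z up, the work surface at z = 0. Lengths are in m, angles in degrees, forces in N, time in s.
With the tool pointing down it reaches from about 0.425 to 0.875 m from the base axis. Payload 4.7 kg.
Tool frame: the origin (TCP) lies at the very end of the fingers, on their centre line; the grasp point (between the pads) lies behind it (env.pinch_z is the z of the grasp point in the tool frame, in m); z points along the fingers, y is the direction in which the jaws open and shut (so a half turn about z gives the same grasp; the last joint's range is limited). The gripper opens to 87 mm and grips with 3 to 60 N. Pads are 19 mm wide; open, the fingers measure 117 mm over their backs; the gripper's body (75 mm by 190 mm) begins 51 mm behind the grasp point.
Start: joints at [78.1, 18.392, -4.016, 83.108, 1.295, 78.541, -3.26], TCP at [0.143, -0.634, 0.223] pointing down, gripper open.
Joint ranges: [-163.93, 163.93], [-17.29, 119.83], [-79.2, 71.16], [3.27, 140.29], [-89.18, 269.18], [5.43, 117.66], [-154.24, 154.24]. Speed limits (degrees/s): [147.25, 147.25, 180, 180, 180, 180, 180].

INTERFACE

Orientations are given as [roll, pitch, yaw] about the fixed x, y, z axes, in that order (R = Rz(yaw) Ry(pitch) Rx(roll)).
In Python, from cell import readout, read_camera, env gives the robot as it stands. The module is installed in compiled form; this text tells all that it offers.
- The arm moves only by the tool servo_tool, never from a script. Its argument "plan" is a list that holds one entry, the list of rows, each a list of 5 numbers: the finger opening in m, from 0 to 0.087, then the shift along the tool's x, y, z in m, then the turn about the tool's z in rad. In form: [[[jaw, x, y, z, yaw], ...]]. A call has 1 to 12 rows; each row is the pose to reach, as a shift and turn from the pose measured when the call began, along the tool's axes at that moment; what a row does not reach only later rows make up. A row lasts 1/12 s, in which the tool goes at most 41.7 mm and 7.16 degrees, less where a joint would pass 70% of its speed; a pose out of reach is approached as far as the arm can. A call with a gripper value outside its range is refused whole. The fingers move at their own pace and stop on an object; "force" is the grip in N (left out, the last holds). Time passes only in rows, so rows that repeat a pose let the fingers close. It gives the time, the measured TCP pose, the force and the opening at its end, in the units of the state.
- readout.get_obs(): the state, without advancing time (a new reading comes with each control period).
- read_camera(name): name is "scene" or "top" or "wrist"; returns a dict with "image" (480x640x3 uint8, red, green, blue), "range_z" (480x640 float32, m along the optical axis (not along the pixel's ray), 0 where there is no reading), "mtx" (3x3 intrinsics, pixels), "camera_from_world" (4x4, takes a point from world to camera coordinates). Camera axes: x right, y up, looking along -z (the intrinsics and any distortion apply to the point x, -y, -z); pixel columns grow to the right and rows downward; lengths in m; the calibration is good to about 2 mm. The wrist camera is an equidistant fisheye: a pixel r from the principal point sees the ray r / f radians off the axis. A picture is of the moment at which its call begins.
- env.sign_off(): hands the job in, once; it reports no verdict.
The state is a dict: "time_s": time; "qpos": joint angles; "joint_velocities": joint speeds; "effort": joint torques, N m; "tool_pos": TCP position; "tool_rot": TCP orientation; "force": force on the tool from outside, world axes, zero at the start; "wrist_torque": the same for the moment, N m; "grip_width": finger opening in m.
Only numpy, scipy, OpenCV 4.12 (cv2) and the standard library are available. Lean on these libraries where they do the work, as an engineer would, in place of code of your own. Each camera call takes 0.05 s, during which the arm holds its last target. There are 200 camera calls.

TASK

Lay the long roller on the two V rests of the centring stand, between its cones (slide the tailstock back first if it is in the way). Then pull the spring gauge's upright handle out, away from its barrel, which draws the tailstock up and clamps the roller, until the pointer stands in the broad dark band; hold it there for about a second without pulling past the band, and lead the handle back by hand until the spring is slack, not letting it snap, so that the roller is left hanging between the two cones, clear of the rests. Leave the other rollers and the wrench where they are.

Things in the scene. Friction and masses are not known exactly. Their poses are not given: they have to be found in the camera images.
- roller: the long roller: urethane tyre on a steel hub, 50 mm in diameter, 120 mm long, about 0.4 kg, with a bore 28 mm wide and 25 mm deep in each end. Origin at its centre on its axis; its own x is the axis; the ends are alike. It starts lying in one of the two saddles of the wooden rack.
- short_roller: bystander: the short roller, 50 mm in diameter, 80 mm long, lying in the rack's other saddle. Origin at its centre, x along its axis.
- rack: fixed wooden rack, plank 290 x 70 x 12 mm, with two saddles in line, centred 75 mm either way along its x. Each saddle has two 10 mm wide V supports, 30 mm either side of its centre, that hold a roller's axis at z = 50 mm along the rack's x; between them the roller's sides are free. Origin under its centre.
- stand: fixed grey centring stand; base plate 300 (y) x 165 (x = -38 to 127) x 15 mm. Origin on the table. Line of centres along its y at x 0, z 62. Headstock at +y (50 mm wide, y 114 to 148, top z 85), its fixed cone pointing to -y; tailstock facing it, with a like cone. Two V rests, 10 mm wide, at y 56 and -2, hold the roller's axis at z 59. Clamped, the cones lift it off them, its centre at y 41.
- head_tip (a point): flat tip of the fixed headstock cone, on the line of centres, at x 0, y 88, z 62 mm of the stand. Both cones grow from 16 mm in diameter at the tip to 39 mm, 25 mm behind it, and enter the roller's bores by 13 mm.
- cradle (a point): a good place for the long roller's centre when it is laid on the rests: at x 0, y 20, z 59 mm of the stand; the roller's axis lies along the stand's y. With the tailstock fully back, there are then 8 mm to the headstock cone's tip and 22 mm to the tailstock cone's tip.
- tail_tip (a point): tip of the tailstock's cone, on the line of centres; it moves with the tailstock. Fully back it is 150 mm from the headstock cone's tip, with the roller clamped 94 mm.
- tail_grip (a point): grip rib on top of the tailstock block: 16 mm along the stand's y, 40 mm along its x, from the block's top at z = 85 mm to z = 116 mm. The point is on the rib's axis at z = 104 mm. Pinch it along y to slide the tailstock.
- tailstock (a joint): how far the tailstock is slid towards the headstock (stand's +y), m: 0 fully back (end stop), about 0.056 with the roller clamped, 0.075 at most. Friction of 3.5 N; it stays where it is left. It starts anywhere from 0 to 0.045; to lay the 120 mm roller in it should be at 0.014 or less.
- gauge (a joint): how far the gauge's slide is pulled out of its barrel, m: 0 slack, 0.06 at most; 450 N/m spring, pulled to the stand's +y. Pointer in the broad dark band: 0.030 to 0.040. Barrel and white scale ride on the tailstock: a pull first draws the tailstock along (gauge near 0.008) and opens the gauge further only once the roller is clamped. Pushed in past slack, it pushes the tailstock back.
- gauge_grip (a point): grip point on the gauge's upright handle, on the stand's +x side (x = 90 mm): a steel bar 14 mm along the stand's y, 26 mm along its x, from z = 28 to 94 mm; the point is on its axis at z = 76 mm. Pinch it along y and pull to the stand's +y. The gauge barrel (28 mm thick) behind it is 50 mm high at most.
- upright_a: bystander: roller standing upright on the table, 54 mm in diameter, 88 mm high, origin under its centre, on the robot's side of the stand
- upright_b: bystander: flanged roller standing upright, 54 mm (flange 72 mm) in diameter, 80 mm high, origin under its centre, beyond the tailstock end of the stand
- wrench: bystander: steel wrench 190 mm long lying flat beyond the stand
Things that resemble listed ones, but are neither listed nor needed, are in the scene too. Leave any turquoise look-alike of the roller alone.

How it is judged:
By the outcome, as a careful person would: the job done as asked, in the order asked, and still so for the second after the job is handed in, with the robot touching nothing.
It also fails if it takes over 72 s, if anything falls off the work surface, if the arm or the gripper's body presses on something with over 40 N, if the wrist force passes 120 N, or if a joint passes its speed limit or range.

## Working session

There is one attempt and no reset: what is moved stays moved. The work goes in short steps, Python scripts to look and compute and a tool call to move; the robot and the scene stay as the last step left them, time stands still between calls to the robot, and variables do not carry over. Pictures are saved under pics/ and viewed, about 8 in all and at most 12, crops included, and the job is handed in when it is done.

Besides the shell and the picture viewer there is one more tool, called after "Call:" by a JSON object that holds its "op" and its "data". servo_tool: Moves the arm, as the interface text tells. Its arguments: {"type":"object","properties":{"plan":{"type":"array"},"force":{"type":"number"}},"required":["plan"]}

```bash
mkdir -p pics; cat > h.py <<'E'
import numpy as np, cv2
from cell import readout, read_camera, env
def cloud(c):
    z=c["range_z"]; K=c["mtx"]; v,u=np.mgrid[:480,:640]
    p=np.stack([(u-K[0,2])/K[0,0]*z,-(v-K[1,2])/K[1,1]*z,-z],-1)
    T=np.linalg.inv(c["camera_from_world"]); w=p@T[:3,:3].T+T[:3,3]
    w[z==0]=np.nan; return w
def save(n,im): cv2.imwrite("pics/"+n,im[...,::-1])
E
python3 - <<'E'
from h import *
print(readout.get_obs(), env.pinch_z)
for n in ("scene","top"):
    c=read_camera(n); save(n+"1.png",c["image"]); np.save(n+"1.npy",cloud(c)); print(n,c["mtx"].tolist(),np.linalg.inv(c["camera_from_world"]).round(3).tolist())
E
```

```text
{'time_s': 0.0, 'qpos': array([78.09762835, 18.44115275, -4.0136105 , 83.17538817,  1.29493987,
       78.5381464 , -3.25996801]), 'joint_velocities': array([-0.07780249,  0.13734226, -0.04024044,  0.01054058, -0.06707253,
       -0.00847645, -0.09982206]), 'effort': array([-2.05087149e-04, -4.91285992e+01, -4.03963253e-01, -3.12527740e+01,
       -6.38463395e-02,  4.35392931e-02,  1.72442733e-04]), 'tool_pos': array([ 0.14282495, -0.63355859,  0.22143324]), 'tool_rot': array([-1.79890541e+02,  6.15770623e-03,  1.27103351e+01]), 'force': array([ 0.21228935, -0.20335719, -0.19767345]), 'wrist_torque': array([ 0.01049096, -0.00752146,  0.03528733]), 'grip_width': 0.08684538960029131} -0.0187
scene [[483.1808288521343, 0.0, 324.041752238338], [0.0, 483.1808288521343, 239.89645708065748], [0.0, 0.0, 1.0]] [[-0.237, -0.657, 0.715, 1.291], [0.971, -0.167, 0.169, 0.226], [0.008, 0.735, 0.678, 0.803], [0.0, 0.0, 0.0, 1.0]]
top [[517.3630964260576, 0.0, 318.23114264663013], [0.0, 517.3630964260576, 235.7538161078826], [0.0, 0.0, 1.0]] [[-0.027, 0.997, -0.07, 0.452], [-1.0, -0.027, 0.007, 0.054], [0.005, 0.07, 0.998, 1.363], [0.0, 0.0, 0.0, 1.0]]
```

View pics/scene1.png

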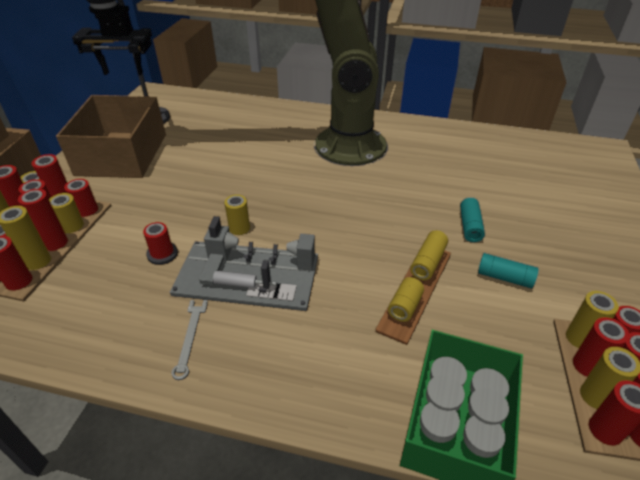

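View pics/top1.png

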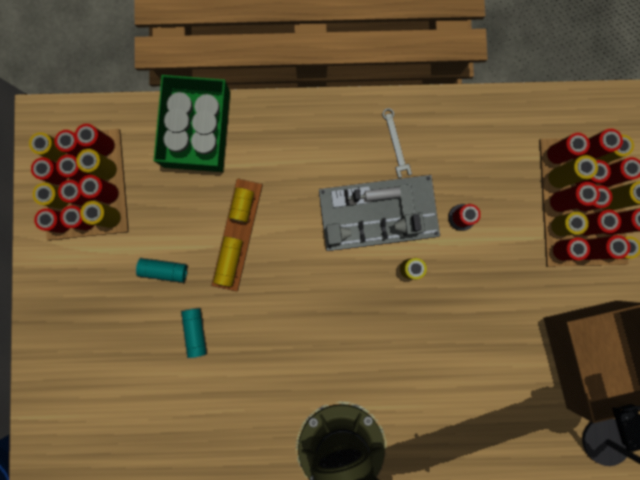

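Candidates in the top image: the yellow roller at (228,262) is the longer of the two in the rack, so I take it as the target. The yellow one at (240,205) is the short roller. The turquoise look-alikes are at (161,270) and (194,333), and a yellow upright is at (414,268). The stand is at (380,213), with its headstock on the left and its tailstock at (410,225).

```bash
python3 - <<'E'
from h import *
im=cv2.imread("pics/top1.png"); w=np.load("top1.npy"); hsv=cv2.cvtColor(im,cv2.COLOR_BGR2HSV)
print("table z",np.nanmedian(w[300:340,250:300,2]))
def reg(m,r): 
    o=np.zeros_like(m); o[r[1]:r[3],r[0]:r[2]]=m[r[1]:r[3],r[0]:r[2]]; return o
def rect(m,name):
    p=w[m]; r=cv2.minAreaRect(p[:,:2].astype(np.float32)*1000); print(name,m.sum(),np.round(r[0],1),np.round(r[1],1),round(r[2],2),"z",np.nanpercentile(p[:,2],[5,50,95]).round(4))
    return r
z=w[...,2]
rect(reg((z>.008),(310,165,445,255)),"stand")
rect(reg((z>.010)&(z<.02),(310,165,445,255)),"plate")
rect(reg((z>.006),(205,170,270,300)),"rack")
y=(hsv[...,0]>20)&(hsv[...,0]<35)&(hsv[...,1]>150)&(z>.05)
rect(reg(y,(205,225,270,300)),"long"); rect(reg(y,(205,170,270,226)),"short")
s=cv2.resize(im[165:260,310:490],None,fx=4,fy=4,interpolation=cv2.INTER_CUBIC)
r=cv2.resize(im[170:300,200:290],None,fx=3,fy=3,interpolation=cv2.INTER_CUBIC)
# scene crop of stand
sc=cv2.imread("pics/scene1.png")[180:320,140:460]; sc=cv2.resize(sc,(800,350),interpolation=cv2.INTER_CUBIC)
cv=np.zeros((600,800,3),np.uint8); cv[:350]=sc; cv[350:,:450]=cv2.resize(s,(450,238))[:250] if 0 else cv2.resize(s,(450,250)); cv[350:,500:673]=cv2.resize(r,(173,250)); cv2.imwrite("pics/crop.png",cv)
E
```

```text
table z 0.0003800241429355866
stand 7198 [ 613.8 -108.9] [338.9 236.9] 87.46 z [0.0112 0.0174 0.0864]
plate 4512 [ 620.2 -103.5] [199.5 324.2] 5.85 z [0.0114 0.0156 0.0192]
rack 3094 [557.6 257.4] [168.5 338.8] 88.93 z [0.0078 0.0537 0.0766]
long 911 [486.2 275.2] [ 48.6 119.7] 75.48 z [0.0596 0.0716 0.0779]
short 597 [628.3 239. ] [48.8 79.7] 74.92 z [0.0593 0.0714 0.0775]
```

View pics/crop.png

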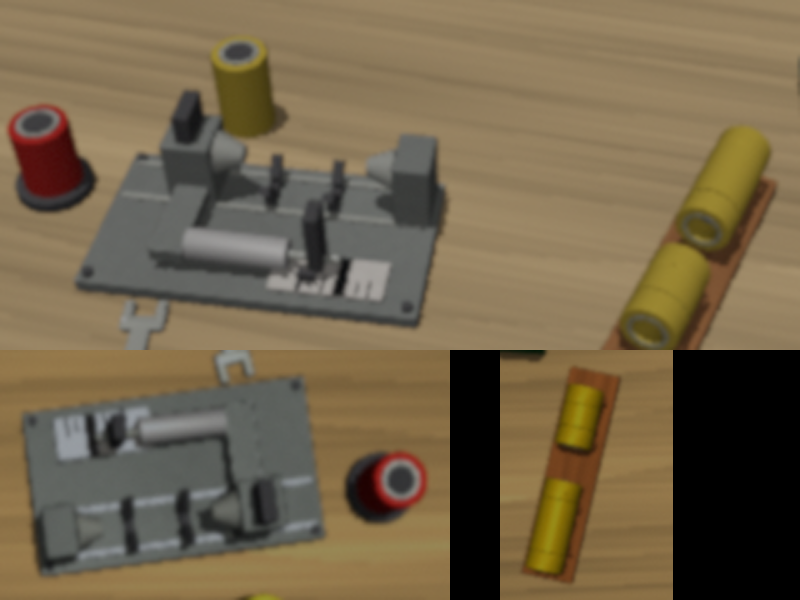

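The crop confirms the target: the yellow roller measured at 119.7 mm is the long one. The tailstock (at crop (250,505)) appears partly slid in. Next I fit the stand.

```bash
cat >> h.py <<'E'
def wcloud(c):
    z=c["range_z"]; K=c["mtx"]; v,u=np.mgrid[:480,:640]
    a=(u-K[0,2])/K[0,0]; b=(v-K[1,2])/K[1,1]; t=np.hypot(a,b); k=np.where(t>1e-6,np.tan(np.minimum(t,1.5))/np.maximum(t,1e-9),1)
    p=np.stack([a*k*z,-b*k*z,-z],-1); T=np.linalg.inv(c["camera_from_world"]); w=p@T[:3,:3].T+T[:3,3]; w[(z==0)|(t>1.4)]=np.nan; return w
E
python3 - <<'E'
from h import *
im=cv2.imread("pics/top1.png"); w=np.load("top1.npy"); hsv=cv2.cvtColor(im,cv2.COLOR_BGR2HSV); z=w[...,2]
m=(z>.008)&(hsv[...,1]<90); m[:, :312]=0; m[:,442:]=0; m[:174]=0; m[252:]=0
m=cv2.morphologyEx(m.astype(np.uint8),cv2.MORPH_OPEN,np.ones((5,5)))
n,l,st,_=cv2.connectedComponentsWithStats(m); i=1+st[1:,4].argmax(); m=(l==i)
p=w[m&(z<.02)]; r=cv2.minAreaRect(p[:,:2].astype(np.float32)*1000); print(r)
# yaw from longer side
b=cv2.boxPoints(r); e=[b[1]-b[0],b[2]-b[1]]; e=max(e,key=np.linalg.norm); e=e/np.linalg.norm(e); e=e if e[1]>0 else -e
ex=np.array([e[1],-e[0]]); o=np.array(r[0])-44.5*ex; print("stand origin",o,"yaw",np.degrees(np.arctan2(-e[0],e[1])))
q=w[(l==i)]; s=np.c_[(q[:,:2]*1000-o)@ex,(q[:,:2]*1000-o)@e,q[:,2]*1000]
for nm,k in (("rib",(s[:,2]>105)),("head",(s[:,2]>80)&(s[:,1]>80)),("tailtop",(s[:,2]>80)&(s[:,2]<95)&(s[:,1]<60)),("handle",(s[:,2]>80)&(s[:,0]>60))):
    t=s[k]; print(nm,len(t), t.min(0).round(),t.max(0).round(),t.mean(0).round(1)) if len(t) else print(nm,0)
E
```

```text
((604.4611206054688, -117.39675903320312), (165.2763671875, 301.1434631347656), 5.790101528167725)
stand origin [ 560.18815613 -121.886127  ] yaw 5.7901163
rib 120 [-21. -82. 105.] [ 18. -66. 122.] [ -1.2 -72.9 115.4]
head 276 [-25. 106.  80.] [ 25. 146.  92.] [ -0.4 128.2  85.2]
tailtop 263 [-26. -96.  80.] [101.  60.  95.] [  7.9 -55.1  85.9]
handle 62 [76. 52. 82.] [101.  66. 101.] [88.4 59.  92.8]
```

The stand fit is good: origin (560.2, -121.9) mm, yaw 5.79°. The rib is near stand y -74 and the handle near y 59. I'll start with the tailstock.

```bash
cat >> h.py <<'E'
from scipy.spatial.transform import Rotation as Ro
O=np.array([.5602,-.1219]); YAW=5.79
def S(x,y,z):  # stand mm -> world m
    a=np.radians(YAW); return np.array([O[0]+(x*np.cos(a)-y*np.sin(a))/1e3,O[1]+(x*np.sin(a)+y*np.cos(a))/1e3,z/1e3])
def go(p,yaw,q=None):
    o=readout.get_obs(); R=Ro.from_euler("xyz",o["tool_rot"],degrees=True).as_matrix()
    d=R.T@(np.asarray(p)-o["tool_pos"]); t=np.radians((-(yaw-o["tool_rot"][2])+180)%360-180)
    print("at",o["tool_pos"].round(4),o["tool_rot"].round(2),"t",round(o["time_s"],2),"F",o["force"].round(1),"w",round(o["grip_width"],4),"-> shift",d.round(4),"turn",round(t,3))
E
python3 - <<'E'
from h import *
go(S(0,-74,220),5.79); go(S(0,-74,91),5.79)
E
```

```text
at [ 0.1428 -0.6336  0.2216] [-1.799e+02  1.000e-02  1.271e+01] t 0.1 F [ 0.2 -0.2  0.1] w 0.0872 -> shift [ 0.5108 -0.3338  0.0021] turn 0.121
at [ 0.1428 -0.6336  0.2216] [-1.799e+02  1.000e-02  1.271e+01] t 0.1 F [ 0.2 -0.2  0.1] w 0.0872 -> shift [ 0.5108 -0.3336  0.1311] turn 0.121
```

Call:
{"op": "servo_tool", "data": {"plan": [[[0.087,0.034,-0.022,0,0.121],[0.087,0.068,-0.044,0,0.121],[0.087,0.102,-0.067,0,0.121],[0.087,0.136,-0.089,0,0.121],[0.087,0.17,-0.111,0,0.121],[0.087,0.204,-0.133,0,0.121],[0.087,0.238,-0.156,0,0.121],[0.087,0.272,-0.178,0,0.121],[0.087,0.306,-0.2,0,0.121],[0.087,0.34,-0.222,0,0.121],[0.087,0.374,-0.244,0,0.121],[0.087,0.408,-0.267,0,0.121]]], "force": 15}}

```text
time_s: 1.1
tool_pos: [0.4828, -0.2819, 0.2218]
tool_rot: [-179.9, 0.0, 5.8]
force: [1.2, -0.5, 0.4]
grip_width: 0.0871
```

```bash
python3 -c "
from h import *
go(S(0,-74,180),5.79)"
```

```text
at [ 0.4828 -0.2819  0.2218] [-1.7991e+02  4.0000e-02  5.7500e+00] t 1.1 F [ 1.2 -0.5  0.4] w 0.0871 -> shift [ 0.0931 -0.0774  0.0418] turn -0.001
```

Call:
{"op": "servo_tool", "data": {"plan": [[[0.087,0.031,-0.026,0.014,0],[0.087,0.062,-0.052,0.028,0],[0.087,0.093,-0.077,0.042,0],[0.087,0.093,-0.077,0.042,0],[0.087,0.093,-0.077,0.042,0]]]}}

```text
time_s: 1.52
tool_pos: [0.5684, -0.1916, 0.1779]
tool_rot: [-179.7, 0.2, 6.1]
force: [-0.2, 0.3, 0.1]
grip_width: 0.087
```

```bash
python3 - <<'E'
from h import *
c=read_camera("wrist"); save("w1.png",c["image"]); print(c["mtx"].round(1).tolist()); w=wcloud(c); np.save("w1.npy",w)
a=np.radians(YAW); d=(w[...,:2]-O)*1e3; s=np.dstack([d[...,0]*np.cos(a)+d[...,1]*np.sin(a),-d[...,0]*np.sin(a)+d[...,1]*np.cos(a),w[...,2]*1e3])
p=s.reshape(-1,3); p=p[np.isfinite(p[:,0])]
for nm,k in (("rib",(abs(p[:,0])<30)&(p[:,2]>106)&(p[:,2]<122)&(p[:,1]<-40)&(p[:,1]>-110)),("cone",(abs(p[:,0])<5)&(p[:,2]>58)&(p[:,2]<82)&(p[:,1]>-75)&(p[:,1]<5)),("handle",(p[:,2]>85)&(p[:,2]<99)&(p[:,0]>70)&(p[:,0]<110)&(abs(p[:,1])<90))):
    t=p[k]; print(nm,len(t),*(np.percentile(t,[1,50,99],axis=0).round(1).tolist() if len(t) else []))
go(S(0,-74,90),5.79)
E
```

```text
[[371.6, 0.0, 313.0], [0.0, 371.6, 242.4], [0.0, 0.0, 1.0]]
rib 1521 [-20.2, -82.7, 107.4] [0.7, -74.8, 114.8] [18.7, -67.2, 116.3]
cone 431 [-4.8, -53.0, 67.2] [0.3, -40.5, 74.5] [5.0, -27.5, 81.6]
handle 691 [75.8, 50.1, 85.3] [88.3, 55.3, 92.4] [100.9, 63.9, 94.3]
at [ 0.5675 -0.1946  0.1787] [-1.7984e+02  1.5000e-01  5.9100e+00] t 1.57 F [0.5 0.1 0.5] w 0.0868 -> shift [0.0003 0.0011 0.0887] turn 0.002
```

View pics/w1.png

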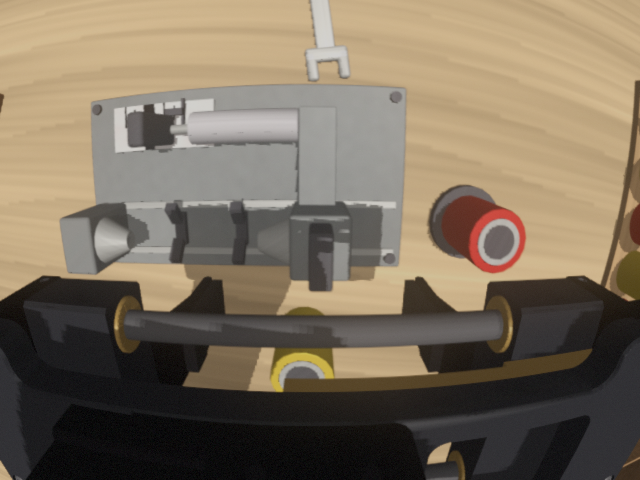

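The wrist view shows the stand, with the rib at (320,255) between the fingers. The upright roller at (300,370) and the red one at (480,235) are both below finger height. The rib centre is at stand y -75 and the cone tip at about -28, so the joint is at about 0.034. I'll slide it back about 32 mm.

Call:
{"op": "servo_tool", "data": {"plan": [[[0.087,0,0.002,0.03,0],[0.087,0,0.002,0.06,0],[0.087,0,0.002,0.088,0],[0.087,0,0.002,0.088,0],[0.01,0,0.002,0.088,0],[0.01,0,0.002,0.088,0],[0.01,0,0.002,0.088,0],[0.01,0,0.002,0.088,0],[0.01,0,0.002,0.088,0],[0.01,0,0.002,0.088,0]]], "force": 20}}

```text
time_s: 2.4
tool_pos: [0.568, -0.1966, 0.0918]
tool_rot: [-179.9, 0.1, 5.9]
force: [0.2, 0.4, 0.4]
grip_width: 0.0549
```

Call:
{"op": "servo_tool", "data": {"plan": [[[0.01,0,0,0.001,0],[0.01,0,0,0.001,0],[0.01,0,0,0.001,0],[0.01,0,0,0.001,0],[0.01,0,0,0.001,0],[0.01,0,0,0.001,0],[0.01,0,0,0.001,0],[0.01,0,0,0.001,0]]]}}

```text
time_s: 3.07
tool_pos: [0.5679, -0.1961, 0.0907]
tool_rot: [-179.9, 0.1, 5.9]
force: [-0.5, 1.4, 1.0]
grip_width: 0.0158
```

Call:
{"op": "servo_tool", "data": {"plan": [[[0.01,0,0.005,0,0],[0.01,0,0.01,0,0],[0.01,0,0.015,0,0],[0.01,0,0.02,0,0],[0.01,0,0.024,0,0],[0.01,0,0.028,0,0],[0.01,0,0.031,0,0],[0.01,0,0.031,0,0]]]}}

```text
time_s: 3.73
tool_pos: [0.5712, -0.2285, 0.0907]
tool_rot: [-179.9, 0.1, 5.9]
force: [-1.0, 1.2, 1.6]
grip_width: 0.0157
```

Call:
{"op": "servo_tool", "data": {"plan": [[[0.087,0,0,0,0],[0.087,0,0,0,0],[0.087,0,0,0,0],[0.087,0,0,-0.03,0],[0.087,0,0,-0.065,0],[0.087,0,0,-0.1,0],[0.087,0,0,-0.13,0],[0.087,0,0,-0.13,0]]]}}

```text
time_s: 4.4
tool_pos: [0.5751, -0.2301, 0.2284]
tool_rot: [179.7, -0.6, 5.8]
force: [0.6, -0.7, 0.4]
grip_width: 0.0613
```

```bash
python3 -c "
from h import *
go((.4862,.2752,.18),165.5)
print(readout.get_obs()['qpos'])"
```

```text
at [ 0.5751 -0.2301  0.2284] [179.69  -0.56   5.84] t 4.4 F [ 0.6 -0.7  0.4] w 0.0613 -> shift [-0.0375 -0.512   0.0452] turn -2.787
[ 40.71043624  15.81541479 -26.02455462  87.18544548   7.11315761
  77.98376305 -70.02675856]
```

Call:
{"op": "servo_tool", "data": {"plan": [[[0.087,-0.002,-0.03,0,-0.12],[0.087,-0.004,-0.06,0,-0.24],[0.087,-0.006,-0.09,0,-0.36],[0.087,-0.008,-0.12,0,-0.48],[0.087,-0.01,-0.15,0,-0.6],[0.087,-0.012,-0.18,0,-0.72],[0.087,-0.014,-0.21,0,-0.84],[0.087,-0.016,-0.24,0,-0.96],[0.087,-0.018,-0.27,0,-1.08],[0.087,-0.02,-0.3,0,-1.2],[0.087,-0.022,-0.33,0,-1.32],[0.087,-0.024,-0.36,0,-1.44]]]}}

```text
time_s: 5.4
tool_pos: [0.5145, 0.1265, 0.2262]
tool_rot: [179.3, 0.3, 88.7]
force: [0.7, -0.5, 0.1]
grip_width: 0.0872
```

```bash
python3 -c "
from h import *
go((.4862,.2752,.18),165.5)
print(readout.get_obs()['qpos'])"
```

```text
at [0.5145 0.1265 0.2262] [179.32   0.29  88.66] t 5.4 F [ 0.7 -0.5  0.1] w 0.0872 -> shift [ 0.1482 -0.0323  0.0451] turn -1.341
[ 27.44892202   6.48942133 -47.26145033  98.99404924   5.43240674
  76.12105098 -22.22710097]
```

Call:
{"op": "servo_tool", "data": {"plan": [[[0.087,0.014,-0.003,0.004,-0.12],[0.087,0.028,-0.006,0.008,-0.24],[0.087,0.042,-0.009,0.012,-0.36],[0.087,0.056,-0.012,0.016,-0.48],[0.087,0.07,-0.015,0.02,-0.6],[0.087,0.084,-0.018,0.024,-0.72],[0.087,0.098,-0.021,0.028,-0.84],[0.087,0.112,-0.024,0.032,-0.96],[0.087,0.126,-0.027,0.036,-1.08],[0.087,0.138,-0.03,0.04,-1.2],[0.087,0.148,-0.032,0.045,-1.32],[0.087,0.148,-0.032,0.045,-1.341]]]}}

```text
time_s: 6.4
tool_pos: [0.4853, 0.277, 0.1791]
tool_rot: [-179.9, 0.6, 165.9]
force: [0.3, -0.1, -0.1]
grip_width: 0.0869
```

```bash
python3 - <<'E'
from h import *
c=read_camera("wrist"); save("w2.png",c["image"]); w=wcloud(c)
hsv=cv2.cvtColor(c["image"],cv2.COLOR_RGB2HSV); m=(hsv[...,0]>20)&(hsv[...,0]<35)&(hsv[...,1]>150)&(w[...,2]>.045)
n,l,st,ce=cv2.connectedComponentsWithStats(m.astype(np.uint8))
for i in range(1,n):
    if st[i,4]>300: p=w[l==i]; r=cv2.minAreaRect(p[:,:2].astype(np.float32)*1000); print(ce[i].round(),st[i,4],r,np.percentile(p[:,2],98))
go((.4862,.2752,.0315),165.5); print(readout.get_obs()['qpos'])
E
```

```text
[311. 233.] 9024 ((485.2085876464844, 274.6072998046875), (48.805458068847656, 120.14916229248047), 75.8739242553711) 0.07463179025222194
[621. 274.] 1701 ((544.7806396484375, 473.0533752441406), (257.5962829589844, 44.17210006713867), 63.14684295654297) 0.10992839151028416
[311. 366.] 1325 ((538.753662109375, 261.9394836425781), (47.55998992919922, 161.53858947753906), 75.21678161621094) 0.273851166750013
at [0.486  0.2756 0.1795] [-179.88    0.68  165.64] t 6.45 F [-0.1  0.4  0.6] w 0.0868 -> shift [ 1.40e-03 -1.00e-04  1.48e-01] turn 0.002
[ 19.15211222  17.09347129 -60.38184145  98.44546475  16.12705521
  73.2508332   30.84984457]
```

View pics/w2.png

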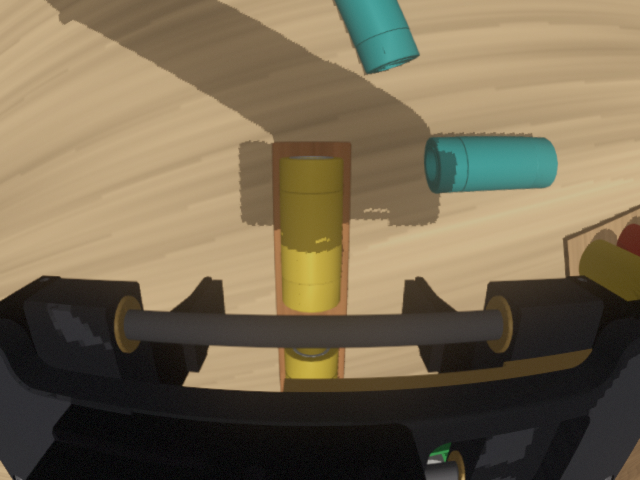

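The roller is centred at (485.2, 274.6) mm, at image (311,233), and lines up between the fingers. The turquoise ones are clear. I'll descend and grip.

Call:
{"op": "servo_tool", "data": {"plan": [[[0.087,0.001,0,0.03,0],[0.087,0.001,0,0.06,0],[0.087,0.001,0,0.09,0],[0.087,0.001,0,0.115,0],[0.08,0.001,0,0.135,0],[0.07,0.001,0,0.148,0],[0.03,0.001,0,0.148,0],[0.03,0.001,0,0.148,0],[0.03,0.001,0,0.148,0],[0.03,0.001,0,0.148,0],[0.03,0.001,0,0.148,0],[0.03,0.001,0,0.148,0]]], "force": 30}}

```text
time_s: 7.45
tool_pos: [0.4874, 0.2747, 0.0328]
tool_rot: [-179.8, 0.8, 165.6]
force: [-0.6, -2.6, 6.9]
grip_width: 0.0495
```

Call:
{"op": "servo_tool", "data": {"plan": [[[0.03,0,0,0,0],[0.03,0,0,0,0],[0.03,0,0,0,0]]]}}

```text
time_s: 7.7
tool_pos: [0.4876, 0.2747, 0.033]
tool_rot: [-179.9, 0.8, 165.6]
force: [0.1, -0.2, 0.5]
grip_width: 0.0496
```

Call:
{"op": "servo_tool", "data": {"plan": [[[0.03,0,0,-0.015,0],[0.03,0,0,-0.04,0],[0.03,0,0,-0.07,0],[0.03,0,0,-0.1,0],[0.03,0,0,-0.13,0],[0.03,0,0,-0.15,0],[0.03,0,0,-0.15,0]]]}}

```text
time_s: 8.28
tool_pos: [0.4874, 0.278, 0.1882]
tool_rot: [179.9, 1.2, 165.6]
force: [1.0, 1.2, -3.3]
grip_width: 0.049
```

```bash
python3 -c "
from h import *
go(S(0,18,185),95.8)
print(readout.get_obs()['qpos'])"
```

```text
at [0.4874 0.278  0.1882] [179.86   1.17 165.63] t 8.28 F [ 1.   1.2 -3.3] w 0.049 -> shift [-0.1634 -0.3524  0.0057] turn 1.219
[ 19.44596443  16.5453982  -60.82733506  97.94225478  15.9341422
  73.61236882  30.9022351 ]
```

Call:
{"op": "servo_tool", "data": {"plan": [[[0.03,-0.011,-0.023,0,0.09],[0.03,-0.024,-0.052,0,0.19],[0.03,-0.039,-0.084,0,0.3],[0.03,-0.055,-0.118,0.001,0.41],[0.03,-0.071,-0.152,0.002,0.52],[0.03,-0.087,-0.187,0.003,0.64],[0.03,-0.103,-0.222,0.004,0.76],[0.03,-0.119,-0.256,0.004,0.88],[0.03,-0.134,-0.29,0.005,1.0],[0.03,-0.149,-0.32,0.006,1.11],[0.03,-0.158,-0.34,0.006,1.18],[0.03,-0.163,-0.352,0.006,1.219]]]}}

```text
time_s: 9.28
tool_pos: [0.5571, -0.1075, 0.1829]
tool_rot: [179.0, 0.3, 95.4]
force: [-0.9, 0.2, -3.4]
grip_width: 0.0494
```

Call:
{"op": "servo_tool", "data": {"plan": [[[0.03,0,0,0,0],[0.03,0,0,0,0]]]}}

```text
time_s: 9.45
tool_pos: [0.5562, -0.1073, 0.1816]
tool_rot: [179.1, 0.2, 95.4]
force: [-0.4, 0.2, -3.8]
grip_width: 0.0494
```

```bash
python3 - <<'E'
from h import *
c=read_camera("scene"); sc=c["image"][170:320,140:380]; save("s2.png",cv2.resize(sc,(800,500),interpolation=cv2.INTER_CUBIC))
c=read_camera("top"); w=cloud(c); a=np.radians(YAW); d=(w[...,:2]-O)*1e3; s=np.dstack([d[...,0]*np.cos(a)+d[...,1]*np.sin(a),-d[...,0]*np.sin(a)+d[...,1]*np.cos(a),w[...,2]*1e3])
c2=read_camera("wrist"); w2=wcloud(c2); d=(w2[...,:2]-O)*1e3; s2=np.dstack([d[...,0]*np.cos(a)+d[...,1]*np.sin(a),-d[...,0]*np.sin(a)+d[...,1]*np.cos(a),w2[...,2]*1e3])
hsv=cv2.cvtColor(c2["image"],cv2.COLOR_RGB2HSV); m=(hsv[...,0]>20)&(hsv[...,0]<35)&(hsv[...,1]>150)&(s2[...,2]>130)&(abs(s2[...,0])<30)
p=s2[m]; print("roller wrist",len(p),np.percentile(p,[1,50,99],axis=0).round(1).tolist())
for nm,s_ in (("top",s),("wrist",s2)):
  p=s_.reshape(-1,3); p=p[np.isfinite(p[:,0])]; t=p[(abs(p[:,0])<25)&(p[:,2]>106)&(p[:,2]<120)&(p[:,1]<-60)]; print("rib",nm,len(t),np.percentile(t,[1,50,99],axis=0).round(1).tolist() if len(t) else 0)
save("w3.png",c2["image"])
go(S(0,18,42),95.8); print(readout.get_obs()['qpos'])
E
```

```text
roller wrist 20196 [[-24.8, -2.1, 206.2], [-2.5, 50.6, 221.2], [20.3, 78.5, 224.7]]
rib top 114 [[-22.8, -590.3, 106.6], [-0.5, -577.1, 112.9], [23.5, -448.1, 119.4]]
rib wrist 0 0
at [ 0.557  -0.1046  0.1827] [179.01   0.19  95.62] t 9.6 F [ 0.7  0.7 -3.5] w 0.0495 -> shift [ 0.0009 -0.0009  0.1407] turn -0.003
[ 43.88813083  12.43648564 -40.6018763   98.07632597   8.52166502
  71.59442941   7.01297426]
```

View pics/w3.png

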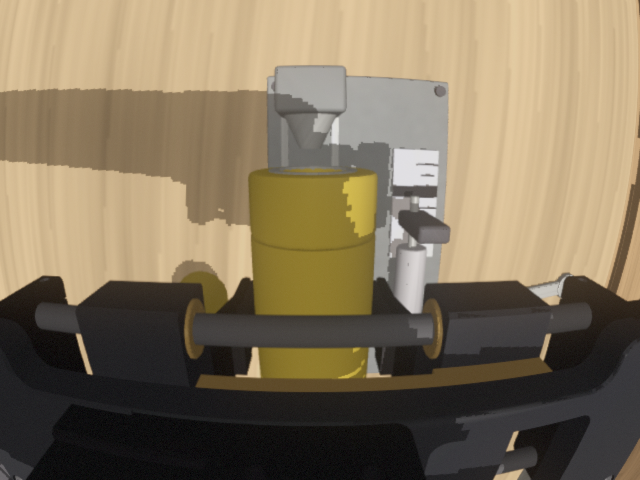

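The roller is held level between the cones. Its near end is at (312,170) and the headstock cone tip is at (312,145). The handle at (425,225) is well to the side. The centre is near stand y 19, so I'll lower it.

Call:
{"op": "servo_tool", "data": {"plan": [[[0.03,0.001,-0.001,0.025,0],[0.03,0.001,-0.001,0.055,0],[0.03,0.001,-0.001,0.085,0],[0.03,0.001,-0.001,0.11,0],[0.03,0.001,-0.001,0.125,0],[0.03,0.001,-0.001,0.133,0],[0.03,0.001,-0.001,0.137,0],[0.03,0.001,-0.001,0.139,0],[0.03,0.001,-0.001,0.139,0]]]}}

```text
time_s: 10.35
tool_pos: [0.559, -0.1033, 0.0446]
tool_rot: [178.9, 0.2, 95.7]
force: [0.3, 0.9, -4.5]
grip_width: 0.0492
```

```bash
python3 -c "
from h import *
go(S(0,18,42),95.8)"
```

```text
at [ 0.559  -0.1033  0.0446] [178.94   0.21  95.68] t 10.35 F [ 0.3  0.9 -4.5] w 0.0492 -> shift [-0.0006 -0.0007  0.0026] turn -0.002
```

Call:
{"op": "servo_tool", "data": {"plan": [[[0.03,0,-0.001,0.001,0],[0.03,0,-0.001,0.002,0],[0.03,0,-0.001,0.003,0],[0.03,0,-0.001,0.003,0]]]}}

```text
time_s: 10.68
tool_pos: [0.559, -0.1034, 0.0437]
tool_rot: [178.9, 0.3, 95.7]
force: [-3.7, 0.3, 6.6]
grip_width: 0.0491
```

Contact with the rests: Fz went from -4.5 to +6.6. I'll release and lift straight up.

Call:
{"op": "servo_tool", "data": {"plan": [[[0.07,0,0,0,0],[0.07,0,0,0,0],[0.07,0,0,0,0],[0.07,0,0,0,0],[0.07,0,0,0,0],[0.07,0,0,-0.02,0],[0.07,0,0,-0.05,0],[0.07,0,0,-0.08,0],[0.07,0,0,-0.11,0],[0.07,0,0,-0.14,0],[0.07,0,0,-0.15,0]]]}}

```text
time_s: 11.6
tool_pos: [0.5584, -0.103, 0.1986]
tool_rot: [178.5, 0.4, 95.7]
force: [0.4, 0.3, 0.8]
grip_width: 0.0702
```

```bash
cat >> h.py <<'E'
def sf(w):
    a=np.radians(YAW); d=(w[...,:2]-O)*1e3; return np.dstack([d[...,0]*np.cos(a)+d[...,1]*np.sin(a),-d[...,0]*np.sin(a)+d[...,1]*np.cos(a),w[...,2]*1e3])
E
python3 - <<'E'
from h import *
c=read_camera("wrist"); save("w4.png",c["image"]); s=sf(wcloud(c)); p=s.reshape(-1,3); p=p[np.isfinite(p[:,0])]
hsv=cv2.cvtColor(c["image"],cv2.COLOR_RGB2HSV); m=(hsv[...,0]>20)&(hsv[...,0]<35)&(hsv[...,1]>150)&(s[...,2]>60)&(s[...,2]<95)&(abs(s[...,0])<30)
q=s[m]; print("roller",len(q),np.percentile(q,[1,50,99],axis=0).round(1).tolist())
t=p[(p[:,2]>85)&(p[:,2]<99)&(p[:,0]>70)&(p[:,0]<110)&(abs(p[:,1])<90)]; print("handle",len(t),np.percentile(t,[1,50,99],axis=0).round(1).tolist())
go(S(90,24,190),5.79)
E
```

```text
roller 8057 [[-24.4, -37.2, 66.8], [-2.4, 26.1, 80.2], [21.0, 78.6, 83.9]]
handle 598 [[75.7, 18.4, 85.8], [86.9, 26.0, 92.5], [100.2, 32.1, 94.3]]
at [ 0.5587 -0.1032  0.1987] [178.43   0.47  95.68] t 11.65 F [ 1.7 -0.4  1.1] w 0.07 -> shift [0.0055 0.0894 0.0111] turn 1.569
```

View pics/w4.png

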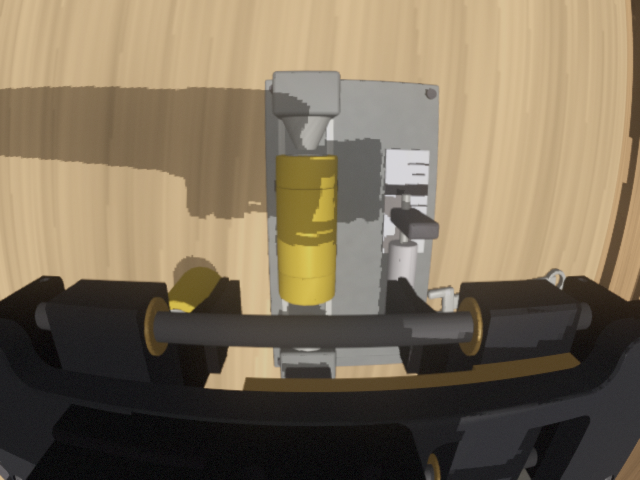

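The roller lies on both rests, at (306,228) in the image, with its ends at stand y -38 and 79. The handle is at (412,222), stand (88.5, 25). Next I turn the tool and go over the handle.

Call:
{"op": "servo_tool", "data": {"plan": [[[0.06,0.001,0.007,0,0.12],[0.06,0.002,0.014,0,0.24],[0.06,0.002,0.021,0,0.36],[0.06,0.003,0.029,0,0.48],[0.06,0.003,0.037,0,0.6],[0.06,0.004,0.045,0,0.72],[0.06,0.004,0.053,0,0.84],[0.06,0.005,0.061,0,0.96],[0.06,0.005,0.068,0,1.08],[0.06,0.006,0.076,0,1.2],[0.06,0.006,0.084,0,1.32],[0.06,0.006,0.088,0,1.44]]]}}

```text
time_s: 12.65
tool_pos: [0.6456, -0.0881, 0.1987]
tool_rot: [179.4, -1.4, 12.9]
force: [-0.0, 0.3, 0.1]
grip_width: 0.0598
```

Call:
{"op": "servo_tool", "data": {"plan": [[[0.06,0,0,0,0.12],[0.06,0,0,0,0.13],[0.06,0,0,0,0.13]]]}}

```text
time_s: 12.9
tool_pos: [0.645, -0.088, 0.197]
tool_rot: [179.6, -1.3, 5.6]
force: [-0.0, -0.9, -0.5]
grip_width: 0.0601
```

```bash
python3 - <<'E'
from h import *
go(S(88.5,25,58),5.79); print(readout.get_obs()['qpos'])
E
```

```text
at [ 0.645 -0.088  0.197] [179.62  -1.3    5.6 ] t 12.9 F [-0.  -0.9 -0.5] w 0.0601 -> shift [-0.0024 -0.0008  0.139 ] turn -0.003
[ 27.65983779  20.50841094 -28.50170166  85.55785364  10.19895028
  75.11619216 -86.12178099]
```

Call:
{"op": "servo_tool", "data": {"plan": [[[0.06,-0.002,-0.001,0.03,0],[0.06,-0.002,-0.001,0.06,0],[0.06,-0.002,-0.001,0.09,0],[0.06,-0.002,-0.001,0.115,0],[0.06,-0.002,-0.001,0.132,0],[0.05,-0.002,-0.001,0.139,0],[0.03,-0.002,-0.001,0.139,0],[0.02,-0.002,-0.001,0.139,0],[0.008,-0.002,-0.001,0.139,0],[0.008,-0.002,-0.001,0.139,0],[0.008,-0.002,-0.001,0.139,0],[0.008,-0.002,-0.001,0.139,0]]], "force": 40}}

```text
time_s: 13.9
tool_pos: [0.6467, -0.0879, 0.0591]
tool_rot: [179.6, -1.4, 5.6]
force: [-0.3, -0.9, 0.0]
grip_width: 0.0207
```

Call:
{"op": "servo_tool", "data": {"plan": [[[0.008,0,0,0,0],[0.008,0,0,0,0],[0.008,0,0,0,0],[0.008,0,0,0,0],[0.008,0,0,0,0],[0.008,0,0,0,0]]]}}

```text
time_s: 14.4
tool_pos: [0.6469, -0.0878, 0.0595]
tool_rot: [179.6, -1.4, 5.6]
force: [-2.0, 0.3, 3.9]
grip_width: 0.0138
```

```bash
cat > m.py <<'E'
from h import *
import sys
go(S(88.5,25,58),5.79)
o=readout.get_obs(); a=np.radians(YAW); d=(o["tool_pos"][:2]-O)*1e3
print("stand xy",round(d[0]*np.cos(a)+d[1]*np.sin(a),1),round(-d[0]*np.sin(a)+d[1]*np.cos(a),1),"Fy_stand",round(-o["force"][0]*np.sin(a)+o["force"][1]*np.cos(a),2))
E
python3 m.py
```

```text
at [ 0.6469 -0.0878  0.0595] [179.59  -1.41   5.61] t 14.4 F [-2.   0.3  3.9] w 0.0138 -> shift [-0.0012  0.0002  0.0015] turn -0.003
stand xy 89.7 25.2 Fy_stand 0.51
```

Call:
{"op": "servo_tool", "data": {"plan": [[[0.008,0,-0.003,0,0],[0.008,0,-0.007,0,0],[0.008,0,-0.012,0,0],[0.008,0,-0.017,0,0],[0.008,0,-0.022,0,0],[0.008,0,-0.027,0,0],[0.008,0,-0.032,0,0],[0.008,0,-0.037,0,0],[0.008,0,-0.042,0,0],[0.008,0,-0.046,0,0],[0.008,0,-0.049,0,0],[0.008,0,-0.05,0,0]]]}}

```text
time_s: 15.4
tool_pos: [0.6418, -0.038, 0.0594]
tool_rot: [179.5, -1.4, 5.6]
force: [-1.1, -6.4, 5.7]
grip_width: 0.0137
```

```bash
python3 m.py
```

```text
at [ 0.6418 -0.038   0.0594] [179.52  -1.39   5.63] t 15.4 F [-1.1 -6.4  5.7] w 0.0137 -> shift [-0.0011  0.0502  0.0018] turn -0.003
stand xy 89.7 75.2 Fy_stand -6.24
```

Call:
{"op": "servo_tool", "data": {"plan": [[[0.008,0,-0.002,0,0],[0.008,0,-0.005,0,0],[0.008,0,-0.008,0,0],[0.008,0,-0.01,0,0],[0.008,0,-0.01,0,0]]]}}

```text
time_s: 15.82
tool_pos: [0.6408, -0.0283, 0.0595]
tool_rot: [179.5, -1.4, 5.6]
force: [-0.2, -6.4, 4.4]
grip_width: 0.0137
```

Call:
{"op": "servo_tool", "data": {"plan": [[[0.008,0,-0.002,0,0],[0.008,0,-0.004,0,0],[0.008,0,-0.006,0,0],[0.008,0,-0.008,0,0],[0.008,0,-0.008,0,0]]]}}

```text
time_s: 16.23
tool_pos: [0.6401, -0.0213, 0.0595]
tool_rot: [179.4, -1.4, 5.6]
force: [-0.0, -6.7, 3.9]
grip_width: 0.0134
```

Call:
{"op": "servo_tool", "data": {"plan": [[[0.008,0,-0.002,0,0],[0.008,0,-0.004,0,0],[0.008,0,-0.006,0,0],[0.008,0,-0.006,0,0],[0.008,0,-0.006,0,0]]]}}

```text
time_s: 16.65
tool_pos: [0.6397, -0.0174, 0.0595]
tool_rot: [179.2, -1.4, 5.5]
force: [0.6, -8.0, 3.3]
grip_width: 0.0139
```

```bash
python3 m.py; python3 - <<'E'
from h import *
c=read_camera("scene"); sc=c["image"][190:315,160:340]; save("s3.png",cv2.resize(sc,(800,556),interpolation=cv2.INTER_CUBIC))
E
```

```text
at [ 0.6397 -0.0174  0.0595] [179.22  -1.4    5.53] t 16.65 F [ 0.6 -8.   3.3] w 0.0139 -> shift [-0.0009  0.071   0.0024] turn -0.005
stand xy 89.7 96.0 Fy_stand -8.06
```

View pics/s3.png

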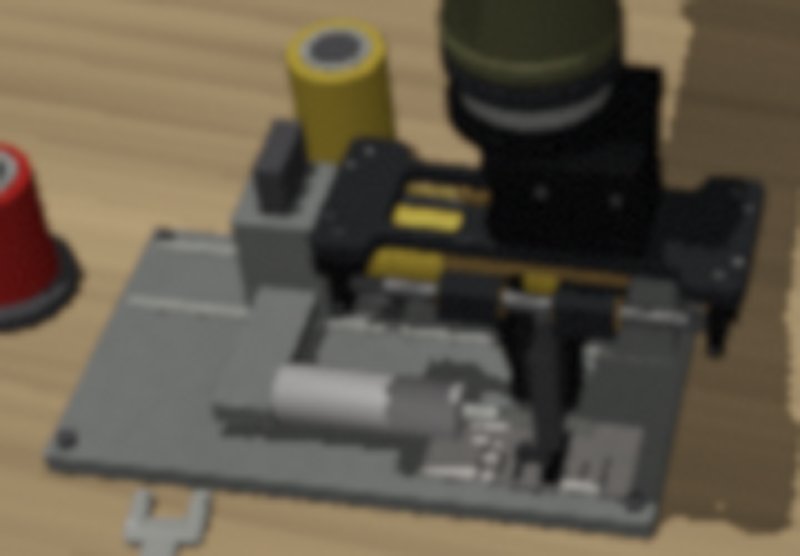

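The gauge is opening: the barrel is at (330,395) and the handle at (545,400). I can compute the gauge exactly from rib displacement against handle displacement.

```bash
cat > g.py <<'E'
from h import *
def rib(w):
    p=sf(w).reshape(-1,3); p=p[np.isfinite(p[:,0])]
    t=p[(abs(p[:,0])<25)&(p[:,2]>100)&(p[:,2]<119)&(p[:,1]>-125)&(p[:,1]<-40)]
    return len(t),np.percentile(t[:,1],[2,50,98]).round(1),t[:,1].mean().round(1)
if __name__=="__main__":
    print("start",rib(np.load("scene1.npy")),rib(np.load("top1.npy")))
    print("now",rib(cloud(read_camera("scene"))),rib(cloud(read_camera("top"))))
E
python3 g.py
```

```text
start (157, array([-78.7, -68.5, -63.1]), np.float64(-69.6)) (112, array([-81.4, -71.8, -65.6]), np.float64(-72.3))
now (152, array([-60.1, -50.9, -44.8]), np.float64(-51.1)) (113, array([-62.9, -53.7, -47. ]), np.float64(-54.2))
```

Call:
{"op": "servo_tool", "data": {"plan": [[[0.008,0,-0.002,0,0],[0.008,0,-0.004,0,0],[0.008,0,-0.006,0,0],[0.008,0,-0.008,0,0],[0.008,0,-0.01,0,0],[0.008,0,-0.01,0,0]]]}}

```text
time_s: 17.3
tool_pos: [0.639, -0.0111, 0.0594]
tool_rot: [179.0, -1.4, 5.4]
force: [-0.1, -11.5, 3.6]
grip_width: 0.0137
```

```bash
python3 m.py; python3 g.py; python3 m.py
```

```text
at [ 0.639  -0.0111  0.0594] [178.95  -1.41   5.41] t 17.3 F [ -0.1 -11.5   3.6] w 0.0137 -> shift [-0.0006  0.0772  0.0028] turn -0.007
stand xy 89.6 102.3 Fy_stand -11.45
start (157, array([-78.7, -68.5, -63.1]), np.float64(-69.6)) (112, array([-81.4, -71.8, -65.6]), np.float64(-72.3))
now (158, array([-59.9, -50.4, -44.3]), np.float64(-51.0)) (114, array([-62.7, -53.8, -46.7]), np.float64(-53.9))
at [ 0.6391 -0.0113  0.0594] [178.96  -1.41   5.39] t 17.4 F [ -0.6 -10.8   3.4] w 0.0139 -> shift [-0.0007  0.0771  0.0028] turn -0.007
stand xy 89.7 102.1 Fy_stand -10.64
```

Call:
{"op": "servo_tool", "data": {"plan": [[[0.008,0,-0.003,0,0],[0.008,0,-0.005,0,0],[0.008,0,-0.007,0,0],[0.008,0,-0.009,0,0],[0.008,0,-0.011,0,0],[0.008,0,-0.012,0,0],[0.008,0,-0.012,0,0]]]}}

```text
time_s: 17.98
tool_pos: [0.6384, -0.0049, 0.0594]
tool_rot: [178.6, -1.4, 5.2]
force: [0.1, -13.6, 5.0]
grip_width: 0.0136
```

```bash
python3 m.py; python3 - <<'E'
from h import *
c=read_camera("scene"); sc=c["image"][255:310,215:315]; save("s4.png",cv2.resize(sc,(800,440),interpolation=cv2.INTER_CUBIC))
E
python3 m.py
```

```text
at [ 0.6384 -0.0049  0.0594] [178.58  -1.41   5.21] t 17.98 F [  0.1 -13.6   5. ] w 0.0136 -> shift [-0.0003  0.0835  0.0035] turn -0.01
stand xy 89.6 108.5 Fy_stand -13.5
at [ 0.6385 -0.005   0.0594] [178.59  -1.41   5.21] t 18.03 F [  0.1 -13.4   5. ] w 0.0138 -> shift [-0.0003  0.0834  0.0035] turn -0.01
stand xy 89.6 108.4 Fy_stand -13.39
```

View pics/s4.png

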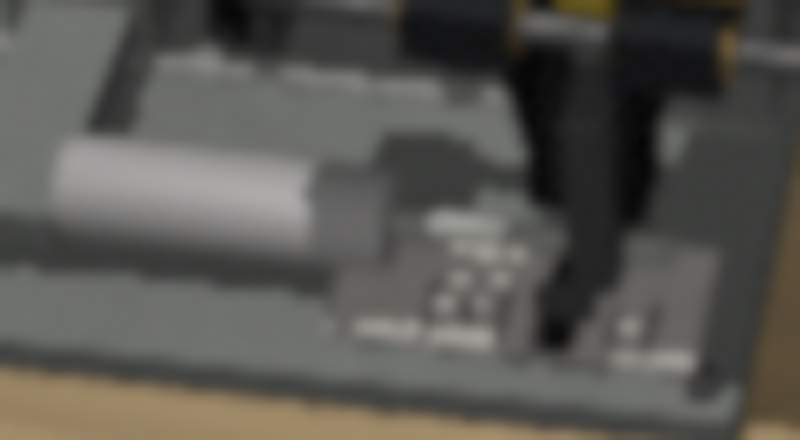

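The pointer and handle foot, at (560,330), now stand at the dark band's edge. Position gives a gauge of about 0.032 and force about 0.031. I'll pull about 3 mm more and hold.

Call:
{"op": "servo_tool", "data": {"plan": [[[0.008,0,-0.0065,0,0],[0.008,0,-0.0075,0,0],[0.008,0,-0.0085,0,0],[0.008,0,-0.0095,0,0],[0.008,0,-0.0095,0,0],[0.008,0,-0.0095,0,0],[0.008,0,-0.0095,0,0],[0.008,0,-0.0095,0,0],[0.008,0,-0.0095,0,0],[0.008,0,-0.0095,0,0]]]}}

```text
time_s: 18.87
tool_pos: [0.6382, -0.0021, 0.0594]
tool_rot: [178.2, -1.4, 5.0]
force: [0.5, -15.0, 3.7]
grip_width: 0.0143
```

```bash
python3 m.py; python3 g.py; python3 m.py
```

```text
at [ 0.6382 -0.0021  0.0594] [178.17  -1.41   4.98] t 18.87 F [  0.5 -15.    3.7] w 0.0143 -> shift [-0.      0.0863  0.0042] turn -0.014
stand xy 89.7 111.3 Fy_stand -15.01
start (157, array([-78.7, -68.5, -63.1]), np.float64(-69.6)) (112, array([-81.4, -71.8, -65.6]), np.float64(-72.3))
now (154, array([-59.7, -49.9, -43.7]), np.float64(-50.6)) (110, array([-61.9, -53.1, -46.4]), np.float64(-53.3))
at [ 0.6382 -0.0021  0.0594] [178.17  -1.41   4.98] t 18.97 F [ -0.1 -14.8   4. ] w 0.014 -> shift [-0.      0.0863  0.0041] turn -0.014
stand xy 89.7 111.4 Fy_stand -14.75
```

The gauge is at about 0.034 to 0.035, mid-band. I'll hold for another second, keeping the deflection offset.

Call:
{"op": "servo_tool", "data": {"plan": [[[0.008,0,-0.0065,0,0],[0.008,0,-0.0065,0,0],[0.008,0,-0.0065,0,0],[0.008,0,-0.0065,0,0],[0.008,0,-0.0065,0,0],[0.008,0,-0.0065,0,0],[0.008,0,-0.0065,0,0],[0.008,0,-0.0065,0,0],[0.008,0,-0.0065,0,0],[0.008,0,-0.0065,0,0],[0.008,0,-0.0065,0,0]]]}}

```text
time_s: 19.88
tool_pos: [0.6382, -0.002, 0.0594]
tool_rot: [177.8, -1.4, 4.8]
force: [1.7, -16.0, 4.3]
grip_width: 0.0142
```

```bash
python3 m.py
```

```text
at [ 0.6382 -0.002   0.0594] [177.76  -1.41   4.76] t 19.88 F [  1.7 -16.    4.3] w 0.0142 -> shift [0.0003 0.0863 0.0047] turn -0.018
stand xy 89.7 111.4 Fy_stand -16.07
```

Call:
{"op": "servo_tool", "data": {"plan": [[[0.008,0,-0.004,0,0],[0.008,0,-0.001,0,0],[0.008,0,0.002,0,0],[0.008,0,0.005,0,0],[0.008,0,0.008,0,0],[0.008,0,0.011,0,0],[0.008,0,0.014,0,0],[0.008,0,0.017,0,0],[0.008,0,0.02,0,0],[0.008,0,0.022,0,0],[0.008,0,0.024,0,0],[0.008,0,0.024,0,0]]]}}

```text
time_s: 20.88
tool_pos: [0.6406, -0.0256, 0.0594]
tool_rot: [177.8, -1.5, 4.7]
force: [2.2, -5.5, -2.6]
grip_width: 0.0144
```

```bash
python3 m.py;python3 g.py
```

```text
at [ 0.6406 -0.0256  0.0594] [177.83  -1.47   4.75] t 20.88 F [ 2.2 -5.5 -2.6] w 0.0144 -> shift [-0.0001  0.0626  0.0038] turn -0.018
stand xy 89.7 87.7 Fy_stand -5.69
start (157, array([-78.7, -68.5, -63.1]), np.float64(-69.6)) (112, array([-81.4, -71.8, -65.6]), np.float64(-72.3))
now (160, array([-59.7, -50.1, -44.2]), np.float64(-50.6)) (113, array([-63.2, -53.7, -46.6]), np.float64(-53.7))
```

Call:
{"op": "servo_tool", "data": {"plan": [[[0.008,0,0.001,0,0],[0.008,0,0.003,0,0],[0.008,0,0.005,0,0],[0.008,0,0.0065,0,0],[0.008,0,0.0075,0,0],[0.008,0,0.008,0,0],[0.008,0,0.008,0,0]]]}}

```text
time_s: 21.57
tool_pos: [0.6413, -0.0325, 0.0594]
tool_rot: [177.9, -1.5, 4.8]
force: [2.4, -1.0, -1.3]
grip_width: 0.0144
```

```bash
python3 m.py;python3 g.py|tail -1; python3 m.py|tail -1
```

```text
at [ 0.6413 -0.0325  0.0594] [177.89  -1.49   4.8 ] t 21.57 F [ 2.4 -1.  -1.3] w 0.0144 -> shift [-0.0003  0.0557  0.0035] turn -0.017
stand xy 89.7 80.8 Fy_stand -1.23
now (156, array([-60.1, -50.3, -44. ]), np.float64(-50.9)) (113, array([-62.4, -53.8, -46.8]), np.float64(-54.0))
stand xy 89.7 80.7 Fy_stand -1.24
```

Call:
{"op": "servo_tool", "data": {"plan": [[[0.008,0,0.001,0,0],[0.008,0,0.002,0,0],[0.008,0,0.0025,0,0],[0.008,0,0.0025,0,0]]]}}

```text
time_s: 22.0
tool_pos: [0.6415, -0.0348, 0.0595]
tool_rot: [177.9, -1.5, 4.8]
force: [1.0, -1.0, -1.1]
grip_width: 0.0142
```

```bash
python3 m.py; for i in 1 2 3; do python3 g.py|tail -1; python3 m.py|tail -1; done
```

```text
at [ 0.6415 -0.0348  0.0595] [177.91  -1.49   4.8 ] t 22.0 F [ 1.  -1.  -1.1] w 0.0142 -> shift [-0.0003  0.0534  0.0034] turn -0.017
stand xy 89.7 78.5 Fy_stand -1.09
now (155, array([-60. , -50.1, -44.5]), np.float64(-50.8)) (113, array([-62.6, -53.7, -46.5]), np.float64(-53.9))
stand xy 89.7 78.4 Fy_stand -0.69
now (156, array([-60.4, -50.2, -44.3]), np.float64(-50.8)) (113, array([-62.6, -53.5, -46.8]), np.float64(-53.5))
stand xy 89.7 78.5 Fy_stand -0.58
now (156, array([-60.3, -50.3, -44.3]), np.float64(-50.9)) (115, array([-62.6, -53.4, -46.6]), np.float64(-53.4))
stand xy 89.7 78.4 Fy_stand -0.29
```

Call:
{"op": "servo_tool", "data": {"plan": [[[0.008,0,0.0005,0,0],[0.008,0,0.001,0,0],[0.008,0,0.001,0,0],[0.008,0,0.001,0,0]]]}}

```text
time_s: 22.63
tool_pos: [0.6416, -0.0358, 0.0595]
tool_rot: [177.9, -1.5, 4.8]
force: [2.3, 0.6, -1.5]
grip_width: 0.0141
```

```bash
python3 m.py|tail -1; python3 g.py|tail -1; python3 m.py|tail -1
```

```text
stand xy 89.7 77.5 Fy_stand 0.31
now (156, array([-60.1, -49.9, -44.5]), np.float64(-50.8)) (106, array([-62.5, -53.7, -46.8]), np.float64(-53.7))
stand xy 89.7 77.5 Fy_stand 0.08
```

The force is down to about 0 and the gauge is at about 1 mm, so the spring is slack and the rib is unmoved. I'll release and lift.

Call:
{"op": "servo_tool", "data": {"plan": [[[0.018,0,0,0,0],[0.022,0,0,0,0],[0.03,0,0,0,0],[0.04,0,0,0,0],[0.05,0,0,0,0],[0.055,0,0,0,0],[0.06,0,0,0,0],[0.06,0,0,0,0],[0.06,0,0,0,0]]]}}

```text
time_s: 23.48
tool_pos: [0.6416, -0.0358, 0.0594]
tool_rot: [177.9, -1.5, 4.8]
force: [-0.0, -0.3, 0.1]
grip_width: 0.0572
```

Call:
{"op": "servo_tool", "data": {"plan": [[[0.06,0,0,-0.015,0],[0.06,0,0,-0.035,0],[0.06,0,0,-0.06,0],[0.06,0,0,-0.09,0],[0.06,0,0,-0.12,0],[0.06,0,0,-0.14,0],[0.06,-0.03,0,-0.15,0],[0.06,-0.06,0,-0.15,0],[0.06,-0.09,0,-0.15,0],[0.06,-0.12,0,-0.15,0],[0.06,-0.14,0,-0.15,0],[0.06,-0.14,0,-0.15,0]]]}}

```text
time_s: 24.48
tool_pos: [0.4943, -0.0432, 0.2057]
tool_rot: [177.8, -1.4, 4.7]
force: [0.3, 0.4, 0.1]
grip_width: 0.0601
```

```bash
python3 m.py|tail -1; python3 g.py|tail -1; python3 - <<'E'
from h import *
o=cloud(read_camera("scene"))
c=read_camera("scene"); im=c["image"]
sc=cv2.resize(im[190:315,160:340],(800,556),interpolation=cv2.INTER_CUBIC); save("s5.png",sc)
c=read_camera("wrist"); s=sf(wcloud(c)); hsv=cv2.cvtColor(c["image"],cv2.COLOR_RGB2HSV)
for nm,S_,I in (("wrist",s,c["image"]),("scene",sf(o),im)):
    h=cv2.cvtColor(I,cv2.COLOR_RGB2HSV); m=(h[...,0]>20)&(h[...,0]<35)&(h[...,1]>120)&(S_[...,2]>60)&(S_[...,2]<100)&(abs(S_[...,0])<30)&(abs(S_[...,1])<110)
    q=S_[m]
    if len(q): print(nm,"roller",len(q),np.percentile(q,[1,50,99],axis=0).round(1).tolist())
    p=S_.reshape(-1,3); p=p[np.isfinite(p[:,0])]
    t=p[(p[:,2]>85)&(p[:,2]<99)&(p[:,0]>70)&(p[:,0]<110)&(abs(p[:,1])<120)]
    if len(t): print(nm,"handle",len(t),np.percentile(t,[1,50,99],axis=0).round(1).tolist())
E
```

```text
stand xy -57.6 85.0 Fy_stand 0.33
now (157, array([-59.8, -50.1, -44.4]), np.float64(-50.9)) (112, array([-62.3, -53.2, -47. ]), np.float64(-53.6))
wrist roller 8475 [[-24.0, -19.4, 68.2], [0.0, 41.4, 83.0], [22.1, 96.8, 86.7]]
wrist handle 610 [[75.5, 70.9, 87.4], [87.0, 77.7, 92.6], [100.1, 84.4, 94.5]]
scene roller 1051 [[-16.8, -18.0, 60.5], [14.0, 41.1, 81.2], [25.0, 99.8, 89.0]]
scene handle 86 [[76.8, 73.7, 85.9], [93.7, 81.1, 93.6], [104.5, 87.4, 96.7]]
```

View pics/s5.png

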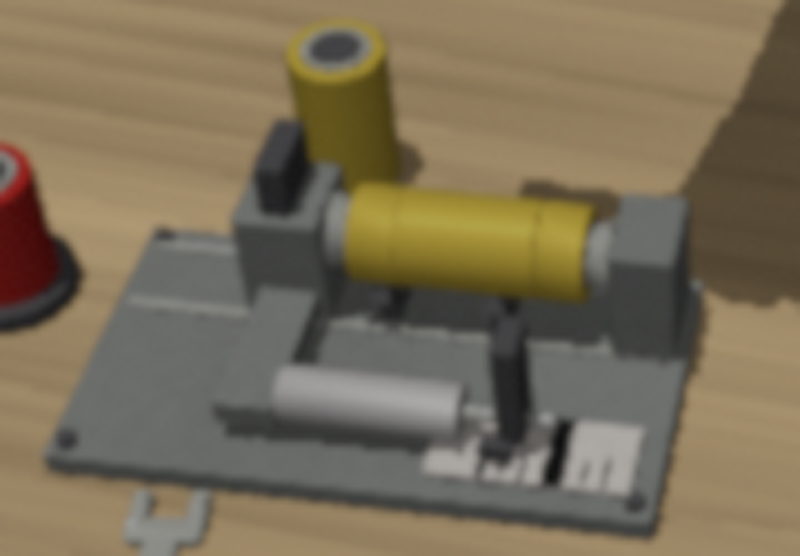

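The roller hangs between the cones, at (470,245) in the image. Its top rose from 83.9 to 86.7 mm and its centre is at about y 40. The handle at (510,380) is back by the barrel and the broad band at (560,455) is free. Handing in.

```bash
python3 -c "
from h import *
env.sign_off(); print(readout.get_obs()['time_s'])"
```

```text
the job is handed in; nothing more can be done
the job is handed in; nothing more can be done
```

The long roller now hangs between the two cones, clear of the rests, and I handed the job in at about 25 s on the robot's clock. No verdict was reported.

- **Laying the roller:** I slid the tailstock back about 32 mm and gripped the long yellow roller in the rack. I then laid it on the V rests with its centre near stand y 20.
- **Clamping:** I pulled the gauge handle until the gauge read about 0.034–0.035 m, mid-band, at about 15–16 N. I held it there for nearly 2 s. I then led the handle back by hand to within about 1 mm of slack, with the force near 0, and let go.
- **Last checks:**
  - The roller's top rose 2.8 mm off the rests, against an expected 3 mm.
  - The roller's centre is at about y 40, against the stated 41.
  - The tailstock did not move when I released the handle.
  - I touched none of the other rollers and did not touch the wrench.
- **Small disagreements:** The gauge reading from position and the one from force differed by 1–2 mm throughout, and both stayed inside the band during the hold. I could not read the pointer clearly while the gripper was over it, so the band reading rests mainly on those two measurements.

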